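# Lock a bayonet filter cartridge into a perfusion module

### The arm

A 6-joint arm with a two-finger parallel gripper is mounted at the origin on the work surface. World frame = base frame: x ahead of the robot, y to its left, z up, the work surface at z = 0. Lengths are in m, angles in rad, forces in N, time in s.
With the tool pointing down it reaches from about 0.375 to 0.9 m from the base axis. Payload 3.1 kg.
Tool frame: the origin (TCP) lies midway between the tips of the shut fingers; the grasp point (between the pads) lies 19 mm behind it; y points along the fingers, x is the direction in which the jaws open and shut, and the axes are right-handed (so a half turn about y gives the same grasp; the last joint's range is limited). The gripper opens to 87 mm and grips with 3 to 60 N. Pads are 19 mm wide; open, the fingers measure 117 mm over their backs; the gripper's body (75 mm by 190 mm) begins 51 mm behind the grasp point.
Start: joints at [-1.286, 0.527, 1.433, -0, 1.181, -0.178], TCP at [0.279, -0.559, 0.223] pointing down, gripper open.
Joint ranges: [-3.08, 3.08], [-0.75, 2.2], [0.22, 2.44], [-1.43, 4.57], [0, 2.65], [-2.85, 2.85]. Speed limits (rad/s): [2.79, 2.79, 3.14, 3.14, 3.14, 3.14].

### API

Orientations are given as a unit quaternion [x, y, z, w].
In Python, from station import robot gives the robot as it stands.
- The arm moves only by the shell command python3 -m pendant 'ROWS'. ROWS is JSON, a list of rows, each a list of 5 numbers: the gripper's target within -1 to 1 (shut at 1, half-way at 0, fully open at -1), then the shift along the tool's x, y, z in m, then the turn about the tool's y in degrees. A call has 1 to 12 rows; each row shifts and turns the commanded pose from where the row before left it, along the tool's axes as they then stand; what a row does not reach is not made up. A row lasts 1/8 s, in which the tool goes at most 62.5 mm and 10.7 degrees, less where a joint would pass 70% of its speed; a pose out of reach is approached as far as the arm can. A call is refused whole if a number of a shift passes 0.0625 or a number of a turn 10.7, either way. A call with a gripper value outside its range is refused whole. The fingers move at their own pace and stop on an object; the grip force is fixed at half the most. Time passes only in rows, so rows that do not move let the fingers close. It gives the time, the measured TCP pose, the force and the opening at its end, in the units of the state.
- robot.observe(): the state, without advancing time (a new reading comes with each control period).
- robot.read_camera(name): name is "scene" or "top" or "wrist"; returns a dict with "pixels" (400x640x3 uint8, red, green, blue), "range_z" (400x640 float32, m along the optical axis (not along the pixel's ray), 0 where there is no reading), "mtx" (3x3 intrinsics, pixels), "R" (3x3) and "t" (3): a world point X has camera coordinates R X + t. Camera axes: x right, y down, z forward; pixel columns grow to the right and rows downward; lengths in m; the calibration is good to about 2 mm. The wrist camera is an equidistant fisheye: a pixel r from the principal point sees the ray r / f radians off the axis. A picture is of the moment at which its call begins.
- robot.close_job(): hands the job in, once; it reports no verdict.
Trained networks look in the newest picture that a camera, given by its name, has taken for a name from the list of things; names that differ only in an ending like _2 or _b are one class to them, and where a whole thing is asked for, a point or a joint stands for the part that bears it (a point fixed in the world has none). Each returns a list of dicts, best first, with "score" (0 to 1); they miss things now and then, are a little off and sometimes report something else, mostly with a low value. They report only what shows in the picture. A call takes as long as a camera call. They do not tell look-alikes from the thing itself.
- robot.regions_of(camera, label): "pixels" (400x640 bool, what is visible of it) and "box" ([left, top, width, height] in pixels, round what is visible of it).
The state is a dict: "clock": time; "joints": joint angles; "joint_vel": joint speeds; "joint_efforts": joint torques, N m; "tcp_pos": TCP position; "eef_rot": TCP orientation; "contact_force": force on the tool from outside, world axes, zero at the start; "wrist_torque": the same for the moment, N m; "finger_gap": opening from 0.0 (shut) to 1.0 (fully open).
Only numpy, scipy, OpenCV 4.12 (cv2) and the standard library are available. Lean on these libraries where they do the work, as an engineer would, in place of code of your own. Each camera call takes 0.05 s, during which the arm holds its last target.

### The job

Fit the fresh filter cartridge that stands on the steel tray into the open filter port of the white perfusion module, beside the port that already has its cartridge. It is a bayonet: let the cross pin drop into the two slots of the collar, push down against the spring, turn a quarter clockwise as far as it goes and let it click up home, so that it stays locked when you let go. Do not disturb the other loose things.

Things in the scene. Friction and masses are not known exactly. Their poses are not given: they have to be found in the camera images.
- cartridge_grip (a point): The fresh filter cartridge, loose, about 120 g, upright on the tray, 82 mm tall: white ribbed drum, flat grey wing on top, spigot below. Point on its axis in the wing, 10 mm below the wing's top, 72 mm above the foot: grasp here. z up its axis, x along the wing, y across. Wing 12 mm thick, 42 long, 32 high; drum 46 mm across, its top 22 mm and underside 40 mm below this point.
- cartridge_pin (a point): The middle of the cartridge's steel cross pin, on the axis, 60 mm below the grip point and 12 mm above the spigot's foot; axes as there. The pin runs along y, round, 6 mm thick, its ends 22 mm either side of the axis. The spigot is 30 mm in diameter, 32 mm long, with a 3 mm chamfer at its foot.
- port: The open filter port on the module's deck, fixed: a grey base plate 62 mm square and on it an upright aluminium bayonet collar 49 mm in diameter, open at the top, bore 33 mm. Origin at the centre of the plate's underside, on the collar's axis; z up, x and y along the plate's sides. Locked home, the cartridge's grip point is 94 mm above this origin.
- port_rim (a point): Centre of the collar's rim, 44 mm above the port's origin, axes as the port's. Two opposite slots 11 mm wide run down from the rim. The line through them lies 20 to 70 degrees counter-clockwise, seen from above, of the y axis: it differs each time and is not measured. See the gaps in the rim, or feel: the pin rides on the rim (grip point 63 mm above it) until over the slots, then drops 7 mm.
- port_run (a point): Centre of the collar 28.5 mm above the port's origin: height of the pin's middle while turning. At its foot each slot turns clockwise (seen from above) into a level run 9 mm high, 24 to 33 mm above the origin, under a lip. After a quarter turn (90 degrees) it ends at a solid wall, with a notch 9 mm wide going up 4 mm into the lip: there the pin springs up and is held.
- port_spring (a point): Centre of the top of the sprung plate in the collar's bore when free, 28 mm above the port's origin. It pushes the spigot's foot up with 4 N at first touch and 0.45 N more per mm (9 N while the pin is in the run, 7 N locked). A cartridge let go with its pin in the slots stands on this plate, pin just below the rim, grip point 100 mm above the port's origin.
- port_fitted: The other filter port on the same deck, the same make, fixed, with a cartridge already locked in it (it shows what the finished job looks like; it cannot be moved). Origin at the centre of its base plate's underside; its wing's top is 104 mm above that.
- module: The white perfusion module, fixed, 250 mm (x) by 460 mm (y). Origin at the centre of its underside on the table; its flat deck, on which the ports stand, is 50 mm up, its rim 78 mm up at the rear and the two ends; black pump heads up to 57 mm above the deck stand along its rear, its clear lid hangs open behind.
- tray: Shallow steel parts tray, fixed, 240 mm (x) by 170 mm (y), walls 3 mm thick and 16 mm high, floor 3 mm thick. Origin at the centre of its underside.
- blank_plug: Loose bystander on the tray: short grey blanking plug, 46 mm in diameter, 28 mm high, no pin and no wing. Origin at the centre of its underside.
- forceps: Loose bystander on the tray: steel forceps, 125 mm long (x), 6 mm high. Origin at the middle of its underside.
- dish: Loose bystander on the module's deck: clear lidded dish, 60 mm in diameter, 15 mm high. Origin at the centre of its underside.
- disc_filter: Loose bystander on the table: small disc filter, 33 mm in diameter, 21 mm high with its stub. Origin at the centre of its underside.
- jar: Loose bystander on the table: sample jar, 48 mm in diameter, 62 mm high. Origin at the centre of its underside.
- spanner: Loose bystander on the table in front of the module: steel spanner, 150 mm long (x), 8 mm high. Origin at the middle of its underside.
Mind the look-alikes: they are no part of the job. Leave any blue or purple look-alike of the part that bears cartridge_grip alone.

How it is judged:
By the outcome, as a careful person would: the job done as asked, in the order asked, and still so for the second after the job is handed in, with the robot touching nothing.
It also fails if it takes over 58 s, if anything falls off the work surface, if the arm or the gripper's body presses on something with over 40 N, if the wrist force passes 120 N, or if a joint passes its speed limit or range.

## Working session

There is one attempt and no reset: what is moved stays moved. The work goes in short steps, Python scripts to look and compute and a shell command to move; the robot and the scene stay as the last step left them, time stands still between calls to the robot, and variables do not carry over. Pictures are saved under pics/ and viewed, and the job is handed in when it is done.

```bash
mkdir -p pics; ls; cat > h.py <<'E'
import numpy as np, cv2
from station import robot
def snap(c,fn=None):
    d=robot.read_camera(c)
    if fn: cv2.imwrite('pics/'+fn,d['pixels'][:,:,::-1])
    return d
def world(d,u,v,z=None):
    K=d['mtx'];z=d['range_z'][v,u] if z is None else z
    p=np.array([(u-K[0,2])/K[0,0]*z,(v-K[1,2])/K[1,1]*z,z])
    return d['R'].T@(p-d['t'])
def cloud(d):
    K=d['mtx'];Z=d['range_z'].astype(float);v,u=np.mgrid[:400,:640]
    P=np.stack([(u-K[0,2])/K[0,0]*Z,(v-K[1,2])/K[1,1]*Z,Z],-1)
    return (P-d['t'])@d['R']
def proj(d,X):
    p=d['R']@np.array(X)+d['t'];q=d['mtx']@p;return q[:2]/q[2]
E
python3 - <<'E'
from h import *
for c in ['top','scene']:
    d=snap(c,c+'0.png');P=cloud(d)
    for n in ['cartridge_grip','port','port_fitted','blank_plug','tray','module','dish','jar','spanner']:
        for r in robot.regions_of(c,n)[:4]:
            m=r['pixels']&(d['range_z']>0)
            print(c,n,round(r['score'],2),r['box'],np.round(np.median(P[m],0),3) if m.any() else '', np.round(np.percentile(P[m][:,2],98),3) if m.any() else '')
print(robot.observe())
E
```

```text
pics
top cartridge_grip 0.89 [342.0, 233.4, 17.8, 19.0] [ 0.409 -0.098  0.051] 0.084
top cartridge_grip 0.73 [408.0, 231.7, 21.5, 21.2] [ 0.408 -0.245  0.054] 0.087
top cartridge_grip 0.55 [418.1, 294.2, 21.1, 17.6] [ 0.271 -0.254  0.051] 0.084
top port 0.68 [166.8, 168.7, 34.3, 29.8] [0.542 0.279 0.058] 0.081
top port_fitted 0.86 [256.3, 172.2, 28.9, 33.8] [0.524 0.086 0.11 ] 0.155
top blank_plug 0.49 [401.6, 178.1, 19.1, 23.6] [ 0.533 -0.244  0.021] 0.033
top tray 0.84 [375.4, 169.7, 87.8, 107.7] [ 0.455 -0.268  0.003] 0.017
top module 0.6 [121.5, 50.7, 208.0, 172.6] [0.658 0.187 0.051] 0.105
top dish 0.94 [215.1, 179.7, 28.7, 26.1] [0.528 0.178 0.065] 0.068
top dish 0.44 [254.6, 173.4, 29.4, 33.0] [0.523 0.086 0.109] 0.155
top jar 0.75 [423.5, 108.5, 25.9, 25.5] [ 0.7   -0.305  0.059] 0.064
top spanner 0.65 [199.9, 266.2, 62.7, 31.1] [0.324 0.192 0.007] 0.011
scene cartridge_grip 0.79 [313.2, 125.1, 13.4, 22.1] [ 0.273 -0.255  0.05 ] 0.086
scene cartridge_grip 0.68 [287.3, 142.2, 15.1, 26.0] [ 0.417 -0.243  0.056] 0.088
scene cartridge_grip 0.5 [319.7, 166.4, 12.5, 25.5] [ 0.417 -
[... 750 characters left out ...]
1
{'clock': 1.0, 'joints': array([-1.28652270e+00,  5.27448817e-01,  1.43271184e+00, -3.34974665e-06,
        1.18142493e+00, -1.78489090e-01]), 'joint_vel': array([ 1.43694990e-03,  6.23101932e-04, -2.21899134e-05,  4.51056442e-04,
       -7.42000002e-04,  7.91748045e-04]), 'joint_efforts': array([-1.45788745e-04, -4.40020072e+01, -1.76987869e+01,  6.33902801e-02,
        5.04140602e-02,  1.17906570e-06]), 'tcp_pos': array([ 0.27903555, -0.55921492,  0.2225761 ]), 'eef_rot': array([ 0.60133914, -0.37201262,  0.37201488, -0.60133417]), 'contact_force': array([-0.19605567, -0.52773953, -0.48583104]), 'wrist_torque': array([0.01584028, 0.00782867, 0.0186404 ]), 'finger_gap': 1.001238471347905}
```

```bash
python3 - <<'E'
import cv2,numpy as np
a=cv2.imread('pics/top0.png');
b=cv2.resize(a[150:330,150:470],None,fx=2.5,fy=2.5,interpolation=cv2.INTER_CUBIC)
cv2.imwrite('pics/topcrop.png',b)
c=[cv2.resize(a[y:y+50,x:x+50],(400,400),interpolation=cv2.INTER_CUBIC) for x,y in((393,217),(158,158))]
cv2.imwrite('pics/two.png',np.hstack(c))
E
```

```text
(no output)
```

View pics/topcrop.png

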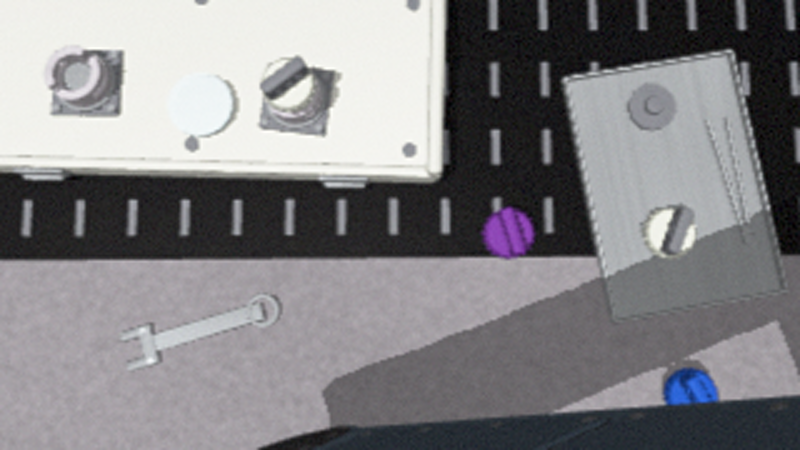

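View pics/two.png

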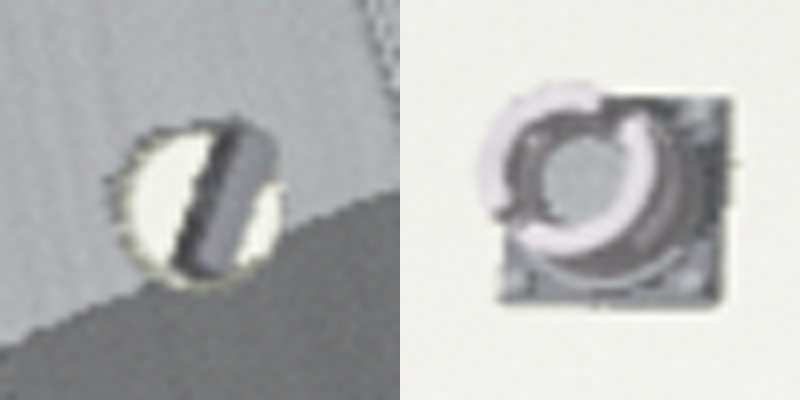

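View pics/scene0.png

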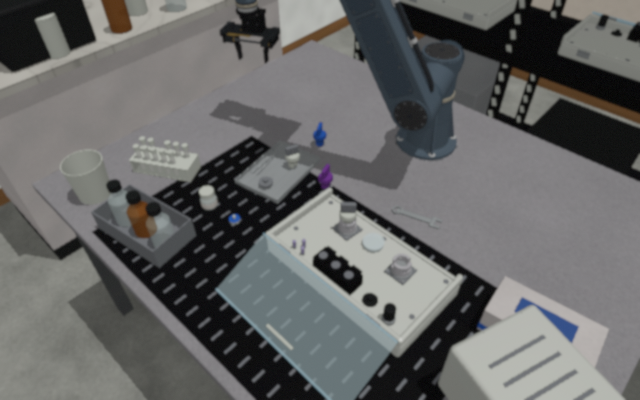

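```bash
cat >> h.py <<'E'
from scipy.spatial.transform import Rotation as Ro
def tool():
    s=robot.observe();R=Ro.from_quat(s['eef_rot']).as_matrix()
    return s,R
def yaw(v): return np.degrees(np.arctan2(v[1],v[0]))
E
python3 - <<'E'
from h import *
s,R=tool();print(np.round(R,3),'toolx yaw',yaw(R[:,0]))
d=snap('top');P=cloud(d);rgb=d['pixels'].astype(int)
r=[r for r in robot.regions_of('top','cartridge_grip') if abs(r['box'][0]-408)<8][0]
m=cv2.dilate(r['pixels'].astype(np.uint8),np.ones((3,3)))>0
Q=P[m];print(len(Q),np.round(np.histogram(Q[:,2],bins=np.arange(0,.1,.01)),3))
w=Q[Q[:,2]>.07];print('wing',len(w),w.mean(0),w.min(0),w.max(0));
c,_,a=cv2.minAreaRect(w[:,:2].astype(np.float32)*1000),0,0;print(c)
u,sv,vt=np.linalg.svd(w[:,:2]-w[:,:2].mean(0));print('wing yaw',yaw(vt[0]),sv)
# by undistort to rim
r=robot.regions_of('top','port')[0];m=cv2.dilate(r['pixels'].astype(np.uint8),np.ones((5,5)))>0
Q=P[m];w=Q[Q[:,2]>.088];print('rim',len(w),w.mean(0),w.min(0),w.max(0),np.round(np.histogram(Q[:,2],bins=np.arange(.045,.105,.005)),3))
print('rimrect',cv2.minEnclosingCircle(w[:,:2].astype(np.float32)*1000))
pl=Q[(Q[:,2]>.054)&(Q[:,2]<.066)];print('plate',cv2.minAreaRect(pl[:,:2].astype(np.float32)*1000))
E
```

```text
[[ 0.446 -0.     0.895]
 [-0.895 -0.     0.446]
 [ 0.    -1.    -0.   ]] toolx yaw -63.485576756949094Traceback (most recent call last):
  File "<stdin>", line 6, in <module>
    return _wrapfunc(a, 'round', decimals=decimals, out=out)
    return _wrapit(obj, method, *args, **kwds)
    conv = _array_converter(obj)
ValueError: setting an array element with a sequence. The requested array has an inhomogeneous shape after 1 dimensions. The detected shape was (2,) + inhomogeneous part.
```

```bash

python3 - <<'E'
from h import *
d=snap('top');P=cloud(d);rgb=d['pixels'].astype(int)
r=[r for r in robot.regions_of('top','cartridge_grip') if abs(r['box'][0]-408)<8][0]
m=cv2.dilate(r['pixels'].astype(np.uint8),np.ones((3,3)))>0
Q=P[m];print(len(Q),np.histogram(Q[:,2],bins=np.arange(0,.1,.01))[0])
w=Q[Q[:,2]>.07];print('wing',len(w),w.mean(0),w.min(0),w.max(0));
print(cv2.minAreaRect(w[:,:2].astype(np.float32)*1000))
u,sv,vt=np.linalg.svd(w[:,:2]-w[:,:2].mean(0));print('wing yaw',yaw(vt[0]),sv)
r=robot.regions_of('top','port')[0];m=cv2.dilate(r['pixels'].astype(np.uint8),np.ones((5,5)))>0
Q=P[m];w=Q[Q[:,2]>.088];print('rim',len(w),w.mean(0),w.min(0),w.max(0),np.histogram(Q[:,2],bins=np.arange(.045,.105,.005))[0])
print('rimrect',cv2.minEnclosingCircle(w[:,:2].astype(np.float32)*1000))
pl=Q[(Q[:,2]>.054)&(Q[:,2]<.066)];print('plate',cv2.minAreaRect(pl[:,:2].astype(np.float32)*1000))
np.set_printoptions(suppress=True,precision=3)
print(d['R'],d['t'],d['mtx'])
x=snap('wrist','wrist0.png');print(x['R'],-x['R'].T@x['t'],x['mtx'])
E
```

```text
459 [ 98   3   0   3  49 153  21  22 106]
wing 130 [ 0.40761827 -0.24478417  0.09543007] [ 0.35158609 -0.26185006  0.07008994] [ 0.42852627 -0.01141346  0.91847142]
((373.91571044921875, -141.02670288085938), (36.452083587646484, 260.50732421875), 17.74040412902832)
wing yaw -72.25522887074398 [0.35414008 0.11284404]
rim 70 [0.534828   0.26874625 0.11724299] [ 0.35158609 -0.01141346  0.08870623] [0.56307547 0.30555862 0.91847142] [ 88 121 187  56  23  55 112  17   6  48  16]
rimrect ((444.3057861328125, 147.0725860595703), 183.61590576171875)
plate ((549.777099609375, 286.2154235839844), (61.052154541015625, 62.69348907470703), 0.47178757190704346)
[[-0.008 -1.     0.021]
 [-0.986  0.004 -0.164]
 [ 0.164 -0.022 -0.986]] [-0.028  0.498  0.848] [[380.833   0.    322.214]
 [  0.    380.833 205.457]
 [  0.      0.      1.   ]]
[[ 0.446 -0.895  0.001]
 [-0.867 -0.432  0.247]
 [-0.221 -0.111 -0.969]] [ 0.339 -0.529  0.385] [[309.707   0.    316.796]
 [  0.    309.707 199.598]
 [  0.      0.      1.   ]]
```

View pics/wrist0.png

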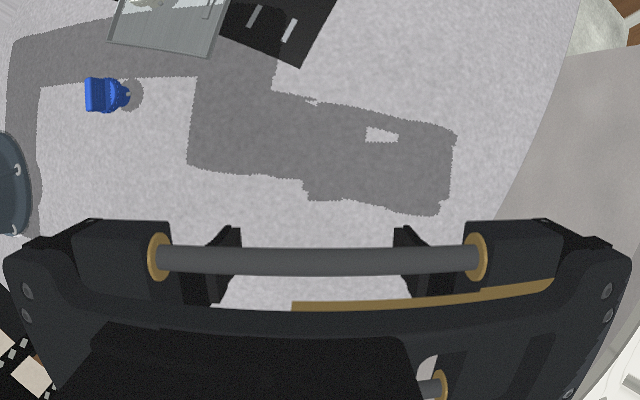

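```bash

python3 - <<'E'
from h import *
d=snap('top');np.savez('top.npz',**d);P=cloud(d)
def near(c,r,z0,z1): 
    return P[(np.hypot(P[...,0]-c[0],P[...,1]-c[1])<r)&(P[...,2]>z0)&(P[...,2]<z1)]
w=near((.408,-.245),.04,.078,.1);print('wing',len(w),w.mean(0),w[:,2].max())
print(cv2.minAreaRect(w[:,:2].astype(np.float32)*1000))
u,sv,vt=np.linalg.svd(w[:,:2]-w[:,:2].mean(0));print('yaw',yaw(vt[0]))
dr=near((.408,-.245),.04,.045,.06);print('drum',cv2.minEnclosingCircle(dr[:,:2].astype(np.float32)*1000))
w=near((.55,.286),.045,.088,.105);print('rim',len(w),w.mean(0));print(cv2.minEnclosingCircle(w[:,:2].astype(np.float32)*1000))
from scipy.optimize import least_squares
E
```

```text
wing 109 [ 0.40847813 -0.24917206  0.08372877] 0.08749552330224059
((408.95928955078125, -249.67762756347656), (12.164609909057617, 40.96653747558594), 67.84196472167969)
yaw 156.52933544943247
drum ((409.041748046875, -250.12356567382812), 23.45395851135254)
rim 211 [0.55036919 0.28530138 0.09333257]
((550.9824829101562, 285.1745300292969), 25.04218292236328)
```

```bash
python3 -m pendant '[[-1,0,0,0,-10.7],[-1,0,0,0,-10.7],[-1,0,0,0,-10.7],[-1,0,0,0,-10.7],[-1,0,0,0,-10.7],[-1,0,0,0,-10.7],[-1,0,0,0,-10.7],[-1,0,0,0,-10.7],[-1,0,0,0,-10.7],[-1,0,0,0,-10.7],[-1,0,0,0,-10.7],[-1,0,0,0,-10.7]]'
python3 -m pendant '[[-1,0,0,0,-2.1],[-1,0.056,0,0,0],[-1,0.056,0,0,0],[-1,0.056,0,0,0],[-1,0.056,0,0,0],[-1,0.056,0,0,0],[-1,0.055,0,0,0],[-1,0,0,0,0],[-1,0,0,0,0]]'
python3 - <<'E'
from h import *
s,R=tool();print(s['tcp_pos'],yaw(R[:,0]),s['joints'])
x=snap('wrist','wrist1.png');np.savez('w1.npz',**x)
d=snap('top','top1.png')
E
```

```text
clock: 2.85
tcp_pos: [0.279, -0.5592, 0.2226]
eef_rot: [-0.595, -0.381, 0.381, 0.595]
contact_force: [0.1, -0.3, -1.5]
finger_gap: 0.998
clock: 3.98
tcp_pos: [0.4102, -0.2513, 0.2229]
eef_rot: [0.59, 0.39, -0.39, -0.589]
contact_force: [-0.4, -0.8, -0.0]
finger_gap: 1.002
[ 0.41023498 -0.25127129  0.2228576 ] 67.00395682143198 [-7.82102547e-01  3.33951074e-01  1.78461250e+00 -5.29081214e-04
  1.02165119e+00 -1.95126688e+00]
```

View pics/wrist1.png

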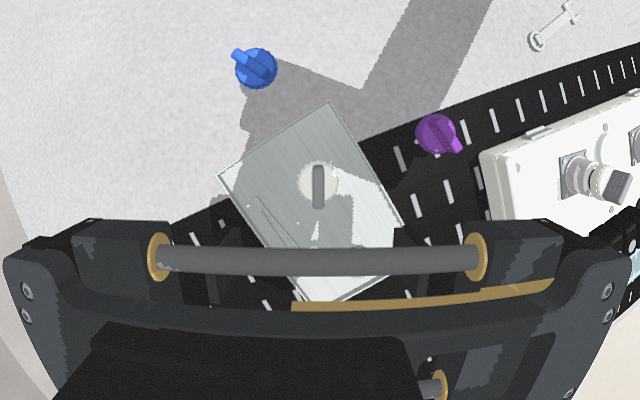

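Candidates in the wrist view are blue (256,68), purple (437,135), the white drum with the grey wing on the tray (318,185), and the fitted one (610,183). I choose the white one on the tray. Next I'll check it in a close crop and measure it with the wrist depth.

```bash
cat >> h.py <<'E'
def wcloud(d):
    K=d['mtx'];Z=d['range_z'].astype(float);v,u=np.mgrid[:400,:640]
    a=(u-K[0,2])/K[0,0];b=(v-K[1,2])/K[1,1];r=np.hypot(a,b)+1e-9
    t=np.tan(np.minimum(r,1.5));P=np.stack([a/r*t*Z,b/r*t*Z,Z],-1)
    return (P-d['t'])@d['R']
def near(P,c,r,z0,z1): 
    return P[(np.hypot(P[...,0]-c[0],P[...,1]-c[1])<r)&(P[...,2]>z0)&(P[...,2]<z1)]
E
python3 - <<'E'
from h import *
d=dict(np.load('w1.npz'));P=wcloud(d)
w=near(P,(.409,-.25),.04,.080,.1);print('wing',len(w),w.mean(0),np.median(w[:,2]))
print(cv2.minAreaRect(w[:,:2].astype(np.float32)*1000))
u,sv,vt=np.linalg.svd(w[:,:2]-w[:,:2].mean(0));print('yaw',yaw(vt[0]))
dr=near(P,(.408,-.25),.04,.048,.058);print('drum',cv2.minEnclosingCircle(dr[:,:2].astype(np.float32)*1000))
a=d['pixels'][155:215,280:360,::-1];cv2.imwrite('pics/crop1.png',cv2.resize(a,None,fx=8,fy=8))
E
```

```text
wing 520 [ 0.40876751 -0.24952242  0.08501808] 0.08510625391592441
((409.03143310546875, -249.54241943359375), (12.148578643798828, 41.478981018066406), 66.79188537597656)
yaw -22.98989947662648
drum ((409.9745178222656, -249.6552734375), 24.235139846801758)
```

View pics/crop1.png

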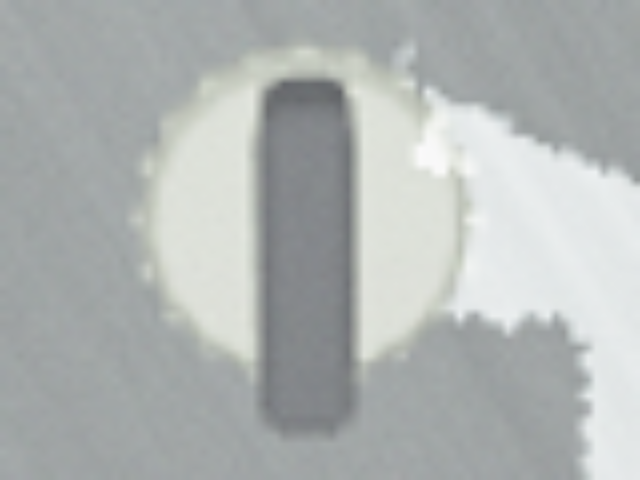

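```bash
python3 -m pendant '[[-1,0.001,0.05,0.002,0],[-1,0,0.05,0,0],[-1,0,0.04,0,0],[-1,0,0.02,0,0],[-1,0,0.0065,0,0],[-1,0,0,0,0],[1,0,0,0,0],[1,0,0,0,0],[1,0,0,0,0],[1,0,0,0,0],[1,0,0,0,0],[1,0,0,0,0]]'
python3 - <<'E'
from h import *
s,R=tool();print(s['tcp_pos'],yaw(R[:,0]),s['contact_force'],s['finger_gap']*87)
x=snap('wrist','wrist2.png')
E
```

```text
clock: 5.58
tcp_pos: [0.4084, -0.2491, 0.0561]
eef_rot: [-0.59, -0.39, 0.39, 0.59]
contact_force: [0.3, 0.3, -0.2]
finger_gap: 0.397
[ 0.40843077 -0.24908282  0.05605224] 67.02065957213945 [ 0.25134499  0.29679806 -0.24935169] 34.5576984042929
```

View pics/wrist2.png

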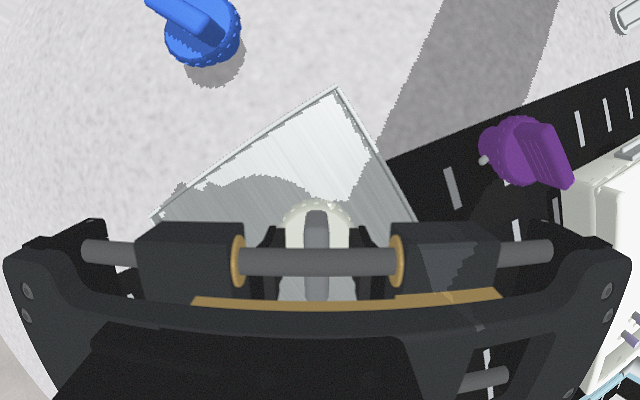

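Still closing: the fingers are either side of the wing at (317,250).

```bash
python3 -m pendant '[[1,0,0,0,0],[1,0,0,0,0],[1,0,0,0,0],[1,0,0,0,0],[1,0,0,0,0],[1,0,0,0,0]]'
python3 -m pendant '[[1,0,-0.01,0,0],[1,0,-0.04,0,0],[1,0,-0.06,0,0],[1,0,-0.06,0,0],[1,0,-0.05,0,0],[1,0,0,0,0]]'
python3 - <<'E'
from h import *
s,R=tool();print(s['tcp_pos'],yaw(R[:,0]),s['contact_force'],s['finger_gap']*87)
x=snap('wrist','wrist3.png');snap('scene','scene3.png')
d=dict(np.load('top.npz'));P=cloud(d)
w=near(P,(.55,.286),.045,.088,.105)
# port yaw & slot gaps from top depth, angular histogram
pl=near(P,(.55,.286),.05,.054,.064);print(cv2.minAreaRect(pl[:,:2].astype(np.float32)*1000))
c=np.array([.5505,.2853]);q=w[:,:2]-c;r=np.hypot(*q.T);print('r',np.percentile(r,[0,5,50,95,100]))
th=np.degrees(np.arctan2(q[:,1],q[:,0]))%360
print(np.histogram(th,bins=np.arange(0,361,10))[0])
E
```

```text
clock: 6.38
tcp_pos: [0.4084, -0.2491, 0.056]
eef_rot: [-0.59, -0.39, 0.39, 0.59]
contact_force: [0.2, 0.3, -0.7]
finger_gap: 0.133
clock: 7.12
tcp_pos: [0.4102, -0.2507, 0.2807]
eef_rot: [0.593, 0.391, -0.39, -0.586]
contact_force: [0.0, -0.3, -2.2]
finger_gap: 0.136
[ 0.41020987 -0.25073126  0.28073389] 67.03060347073186 [ 0.00288849 -0.31628877 -2.20870132] 11.848490505420116
((550.3553466796875, 278.7719421386719), (74.78104400634766, 59.5735969543457), 89.67537689208984)
r [0.01562873 0.01667613 0.02075455 0.02444285 0.02547715]
[6 7 8 8 6 7 7 6 9 8 5 6 5 0 0 3 7 7 7 7 8 6 8 6 8 7 7 6 8 6 3 0 0 7 5 7]
```

View pics/wrist3.png

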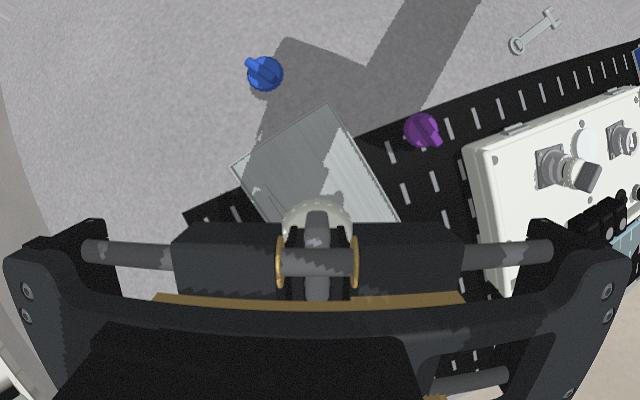

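```bash
cat >> h.py <<'E'
def rimfit(w,c0):
    from scipy.optimize import least_squares
    best=None
    # centre: points must lie in annulus 16.5..24.5; slot: none within 5.5mm of line
    def f(p):
        q=w[:,:2]*1000-p[:2];r=np.hypot(*q.T);a=np.radians(p[2])
        perp=abs(-np.sin(a)*q[:,0]+np.cos(a)*q[:,1])
        return np.concatenate([np.maximum(0,16.5-r)+np.maximum(0,r-24.5),np.maximum(0,5.5-perp)])
    for a in range(100,176,3):
        s=least_squares(f,[c0[0]*1000,c0[1]*1000,a],diff_step=1e-4)
        if best is None or s.cost<best.cost: best=s
    return best.x,best.cost
E
python3 - <<'E'
from h import *
d=dict(np.load('top.npz'));P=cloud(d)
w=near(P,(.55,.286),.045,.088,.105)
x,c=rimfit(w,(.5505,.2853));print(x,c)
q=w[:,:2]*1000-x[:2];th=np.degrees(np.arctan2(q[:,1],q[:,0]))%360
s=np.sort(th);g=np.diff(s);i=np.argsort(g)[-3:];print([(s[k],s[k+1],(s[k]+s[k+1])/2) for k in i])
E
```

```text
[550.36978945 285.46207958 139.32499538] 2.54414347460951
[(np.float64(273.90389278245686), np.float64(279.74976640693603), np.float64(276.82682959469645)), (np.float64(125.41922568872174), np.float64(154.73883628064834), np.float64(140.07903098468503)), (np.float64(303.9835294341731), np.float64(335.35823543097456), np.float64(319.6708824325738))]
```

```bash
python3 -m pendant '[[1,0.03,0,0,0],[1,0.055,0,0.003,0],[1,0.055,0,0.003,0],[1,0.055,0,0.003,0],[1,0.055,0,0.003,0],[1,0.055,0,0.003,0],[1,0.055,0,0.003,0],[1,0.04,0,0,0],[1,0.025,0,0,0],[1,0,0,0,0],[1,0,0,0,0]]'
python3 - <<'E'
from h import *
s,R=tool();print(s['tcp_pos'],yaw(R[:,0]),s['contact_force'],s['finger_gap']*87)
x=snap('wrist','wrist4.png');P=wcloud(x)
w=near(P,(.55,.286),.032,.088,.105);print(len(w),np.median(w[:,2]))
p,c=rimfit(w,(.5505,.2853));print(p,c)
q=w[:,:2]*1000-p[:2];th=np.degrees(np.arctan2(q[:,1],q[:,0]))%360
s=np.sort(th);g=np.diff(s);i=np.argsort(g)[-3:];print([(s[k],s[k+1],(s[k]+s[k+1])/2) for k in i])
pl=near(P,(.55,.286),.05,.054,.061);print(cv2.minAreaRect(pl[:,:2].astype(np.float32)*1000))
# held pin?
E
```

```text
clock: 8.6
tcp_pos: [0.5563, 0.1486, 0.2741]
eef_rot: [-0.589, -0.389, 0.392, 0.59]
contact_force: [-0.3, -0.2, -1.0]
finger_gap: 0.139
[0.55633326 0.14857128 0.27413468] 67.01660346706555 [-0.30127422 -0.20940623 -1.01544585] 12.066342940643668
721 0.09429698212440986
[550.98538518 286.30778704 140.19814574] 3.531012978361246
[(np.float64(70.58939379111858), np.float64(73.09997935976284), np.float64(71.8446865754407)), (np.float64(125.0473982607861), np.float64(154.99622080722574), np.float64(140.0218095340059)), (np.float64(306.011403842967), np.float64(336.267241297761), np.float64(321.139322570364))]
((551.0897216796875, 286.316650390625), (62.62041473388672, 62.78416442871094), 0.15698979794979095)
```

View pics/wrist4.png

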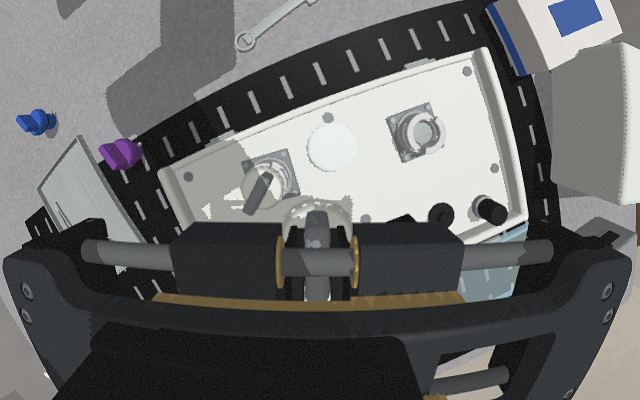

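```bash
python3 -m pendant '[[1,0.03,0,0.015,0],[1,0.045,0,0.022,0],[1,0.0495,0,0.0217,0],[1,0,0,0,-10.5],[1,0,0,0,-10.5],[1,0,0,0,-10.5],[1,0,0,0,-10.5],[1,0,0,0,-10.5],[1,0,0,0,-10.5],[1,0,0,0,-10],[1,0,0,0,0],[1,0,0,0,0]]'
python3 - <<'E'
from h import *
s,R=tool();print(s['tcp_pos'],yaw(R[:,0]),s['contact_force'],s['joints'])
ax=s['tcp_pos']+R[:,2]*-.0007
D=np.array([.5509,.2861,0])-ax;D[2]=0;print('tool delta',R.T@D)
x=snap('wrist','wrist5.png');x=snap('top','top5.png')
E
```

```text
clock: 10.15
tcp_pos: [0.5523, 0.2859, 0.2759]
eef_rot: [-0.243, -0.664, 0.664, 0.243]
contact_force: [-0.1, 0.2, -2.0]
finger_gap: 0.132
[0.55228198 0.28593015 0.27589992] 139.81415620657094 [-0.05003891  0.17367254 -1.97241776] [ 2.98303226e-01  4.70548108e-01  1.37743643e+00 -4.25998959e-05
  1.29420782e+00 -2.14190257e+00]
tool delta [1.16536750e-03 1.10762367e-06 1.46199096e-03]
```

View pics/wrist5.png

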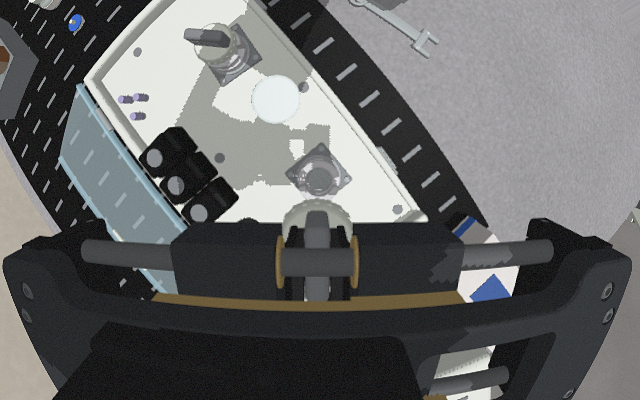

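```bash
python3 -m pendant '[[1,0.001,0.04,0.0015,0],[1,0,0.045,0,0],[1,0,0.03,0,0],[1,0,0.01,0,0],[1,0,0,0,0],[1,0,0,0,0]]'
python3 - <<'E'
from h import *
s,R=tool();print(s['tcp_pos'],yaw(R[:,0]),s['contact_force'],s['wrist_torque'])
ax=s['tcp_pos']+R[:,2]*-.0007
D=np.array([.5509,.2861,0])-ax;D[2]=0;print('tool delta',R.T@D)
x=snap('wrist','wrist6.png');
x=x['pixels'][120:260,220:420,::-1];cv2.imwrite('pics/w6c.png',cv2.resize(x,None,fx=4,fy=4))
E
```

```text
clock: 11.0
tcp_pos: [0.5519, 0.2866, 0.1527]
eef_rot: [0.243, 0.665, -0.664, -0.241]
contact_force: [0.8, -0.9, -0.8]
finger_gap: 0.139
[0.55188966 0.28661845 0.15268603] 140.0062878933631 [ 0.83533498 -0.91593005 -0.76792591] [ 0.11150552 -0.10563048 -0.04744202]
tool delta [ 4.24977701e-04 -5.68602167e-06  1.73323543e-03]
```

View pics/w6c.png

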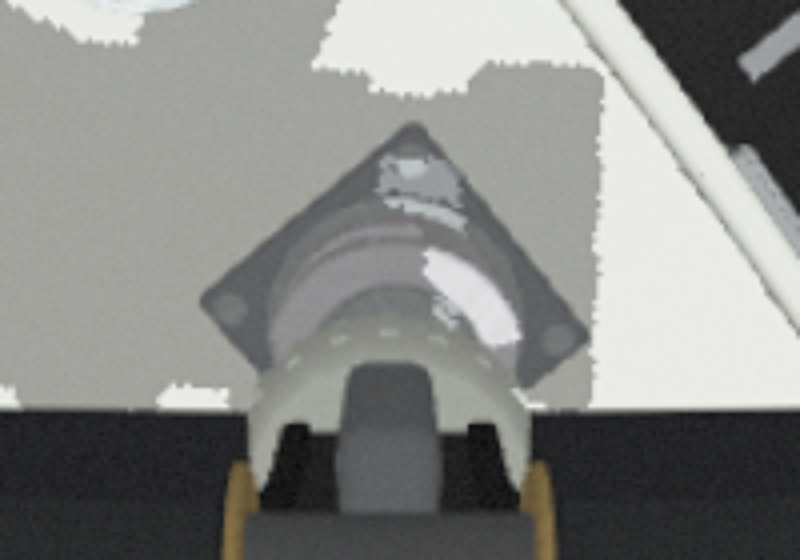

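```bash
python3 -m pendant '[[1,0.0005,0,0.0012,0],[1,0,0.003,0,0],[1,0,0.004,0,0],[1,0,0.004,0,0],[1,0,0,0,0],[1,0,0,0,0]]'
python3 - <<'E'
from h import *
for i in range(3):
  s,R=tool();print(s['tcp_pos'],yaw(R[:,0]),s['contact_force'],s['wrist_torque'])
  snap('scene')
ax=s['tcp_pos']+R[:,2]*-.0007
D=np.array([.5509,.2861,0])-ax;D[2]=0;print('tool delta',R.T@D)
E
```

```text
clock: 11.8
tcp_pos: [0.5495, 0.2856, 0.1399]
eef_rot: [-0.242, -0.664, 0.665, 0.242]
contact_force: [0.1, -1.1, -1.0]
finger_gap: 0.138
[0.54951843 0.28561686 0.1399328 ] 140.01544049568975 [ 0.12935314 -1.12807175 -1.00549624] [ 0.13159018 -0.05470104 -0.03550359]
[0.54959337 0.28563177 0.14005966] 140.01423856893962 [-0.94723277 -0.67331434 -1.69750268] [ 0.15234835 -0.08733109 -0.00031327]
[0.54960601 0.2856418  0.1401171 ] 140.01705240380926 [ 0.4477375   0.05088968 -1.83256422] [ 0.15105175 -0.05228482  0.04209873]
tool delta [-6.97080360e-04  1.78782516e-07 -4.82557514e-04]
```

```bash
python3 -m pendant '[[1,-0.0004,0.002,-0.0004,0],[1,0,0.002,0,0],[1,0,0.002,0,0],[1,0,0,0,0],[1,0,0,0,0]]'
python3 - <<'E'
from h import *
s,R=tool();print(s['tcp_pos'],yaw(R[:,0]),s['contact_force'],s['wrist_torque'])
E
```

```text
clock: 12.58
tcp_pos: [0.55, 0.2857, 0.134]
eef_rot: [0.242, 0.665, -0.664, -0.242]
contact_force: [-0.5, 0.1, -2.7]
finger_gap: 0.14
[0.55003342 0.28569933 0.13402749] 140.0158052048734 [-0.49827007  0.14942844 -2.69887133] [ 0.11616026 -0.10539727 -0.00937632]
```

```bash
python3 -m pendant '[[1,0,0.004,0,0],[1,0,0.004,0,0],[1,0,0.004,0,0],[1,0,0.0025,0,0],[1,0,0,0,0],[1,0,0,0,0],[1,0,0,0,0]]'
python3 - <<'E'
from h import *
s,R=tool();print(s['tcp_pos'],yaw(R[:,0]),s['contact_force'],s['wrist_torque'])
x=snap('wrist','wrist7.png')
P=wcloud(x);w=near(P,s['tcp_pos'],.03,.14,.17);print(len(w),np.percentile(w[:,2],[5,50,90]) if len(w) else '')
E
```

```text
clock: 13.45
tcp_pos: [0.5506, 0.2858, 0.1206]
eef_rot: [0.242, 0.665, -0.664, -0.241]
contact_force: [-1.7, -0.6, 6.9]
finger_gap: 0.132
[0.55056814 0.28583904 0.1206412 ] 140.01962126475104 [-1.65316613 -0.64443263  6.85104612] [ 0.04330133  0.27116201 -0.00856844]
1723 [0.14169792 0.14969827 0.16629728]
```

View pics/wrist7.png

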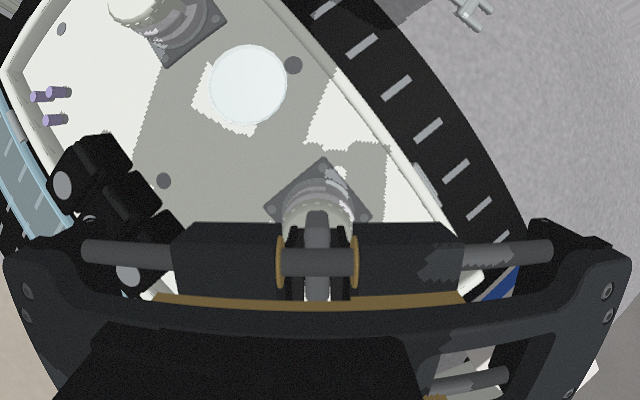

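```bash
python3 -m pendant '[[1,0,0.001,0,0],[1,0,0,0,5],[1,0,0,0,5],[1,0,0,0,5],[1,0,0,0,5],[1,0,0,0,0]]'
python3 - <<'E'
from h import *
s,R=tool();print(s['tcp_pos'],yaw(R[:,0]),s['contact_force'],s['wrist_torque'])
E
```

```text
clock: 14.25
tcp_pos: [0.551, 0.286, 0.1199]
eef_rot: [0.354, 0.613, -0.612, -0.353]
contact_force: [-0.2, -0.2, 6.7]
finger_gap: 0.134
[0.55104014 0.28601899 0.1198784 ] 119.97896984719878 [-0.15546768 -0.19724777  6.68619518] [ 0.07265301  0.10564479 -0.0704813 ]
```

```bash
python3 -m pendant '[[1,0,0,0,6],[1,0,0,0,6],[1,0,0,0,6],[1,0,0,0,6],[1,0,0,0,6],[1,0,0,0,6],[1,0,0,0,6],[1,0,0,0,6],[1,0,0,0,6],[1,0,0,0,0],[1,0,0,0,0]]'
python3 - <<'E'
from h import *
s,R=tool();print(s['tcp_pos'],yaw(R[:,0]),s['contact_force'],s['wrist_torque'])
E
```

```text
clock: 15.62
tcp_pos: [0.5511, 0.2865, 0.1199]
eef_rot: [-0.593, -0.386, 0.384, 0.593]
contact_force: [-0.5, 1.0, 7.3]
finger_gap: 0.135
[0.55109023 0.28654944 0.11994266] 65.98874879126328 [-0.49807651  0.98033684  7.28298871] [ 0.2197565   0.01512704 -0.00328032]
```

```bash
python3 -m pendant '[[1,0,0,0,4],[1,0,0,0,4],[1,0,0,0,4],[1,0,0,0,4],[1,0,0,0,2],[1,0,0,0,0],[1,0,0,0,0]]'
python3 - <<'E'
from h import *
s,R=tool();print(s['tcp_pos'],yaw(R[:,0]),s['contact_force'],s['wrist_torque'])
E
```

```text
clock: 16.5
tcp_pos: [0.551, 0.2868, 0.12]
eef_rot: [-0.646, -0.289, 0.286, 0.646]
contact_force: [-2.0, 2.3, 7.9]
finger_gap: 0.134
[0.5510469  0.28681935 0.11997732] 48.02546881074801 [-1.9668977   2.29646818  7.90318375] [0.39016488 0.05433458 0.12673631]
```

```bash
python3 -m pendant '[[1,0,0,0,2],[1,0,0,0,2],[1,0,0,0,0],[1,0,0,0,0]]'
python3 - <<'E'
from h import *
s,R=tool();print(s['tcp_pos'],yaw(R[:,0]),s['contact_force'],s['wrist_torque'])
E
```

```text
clock: 17.0
tcp_pos: [0.5505, 0.2876, 0.12]
eef_rot: [-0.655, -0.266, 0.264, 0.656]
contact_force: [-2.5, 3.4, 8.2]
finger_gap: 0.137
[0.55051454 0.28763455 0.1199812 ] 44.016977446424505 [-2.50776582  3.4015197   8.23246135] [0.77832936 0.24828419 0.16588191]
```

```bash
python3 -m pendant '[[1,0,0,0,2],[1,0,0,0,0],[1,0,0,0,0]]'
python3 - <<'E'
from h import *
s,R=tool();print(s['tcp_pos'],yaw(R[:,0]),s['contact_force'],s['wrist_torque'])
E
python3 -m pendant '[[1,0,0,0,-2],[1,0,0,0,-2],[1,0,-0.002,0,0],[1,0,-0.002,0,0],[1,0,0,0,0]]'
python3 - <<'E'
from h import *
s,R=tool();print(s['tcp_pos'],yaw(R[:,0]),s['contact_force'],s['wrist_torque'])
E
```

```text
clock: 17.38
tcp_pos: [0.5505, 0.2876, 0.12]
eef_rot: [-0.659, -0.255, 0.253, 0.661]
contact_force: [-2.5, 3.5, 6.9]
finger_gap: 0.138
[0.55047979 0.28762901 0.1199816 ] 42.08830960565881 [-2.53936007  3.47308327  6.87930927] [0.80595596 0.2706843  0.48247655]
clock: 18.0
tcp_pos: [0.5505, 0.2874, 0.1237]
eef_rot: [-0.65, -0.277, 0.275, 0.652]
contact_force: [-1.6, 4.3, 5.4]
finger_gap: 0.133
[0.55048967 0.2874305  0.12373555] 45.97707240980894 [-1.62636851  4.29712047  5.37995688] [ 0.80730415  0.18012332 -0.03051432]
```

```bash
python3 -m pendant '[[1,0,-0.001,0,0],[1,0,-0.0007,0,0],[1,0,0,0,0],[1,0,0,0,0]]'
python3 - <<'E'
from h import *
s,R=tool();print(s['tcp_pos'],yaw(R[:,0]),s['contact_force'],s['wrist_torque'])
E
```

```text
clock: 18.5
tcp_pos: [0.5505, 0.2871, 0.1249]
eef_rot: [-0.65, -0.277, 0.275, 0.652]
contact_force: [-1.6, 5.8, 5.4]
finger_gap: 0.133
[0.55049786 0.28707087 0.1248813 ] 45.98610089313619 [-1.57385725  5.75938163  5.3744796 ] [ 1.14658072  0.12825614 -0.00509466]
```

```bash
python3 -m pendant '[[0.5,0,0,0,0],[0.3,0,0,0,0],[0,0,0,0,0],[0,0,0,0,0],[0,0,0,0,0]]'
python3 - <<'E'
from h import *
s,R=tool();print(s['tcp_pos'],yaw(R[:,0]),s['contact_force'],s['wrist_torque'],s['finger_gap']*87)
x=snap('wrist','wrist8.png')
E
```

```text
clock: 19.12
tcp_pos: [0.55, 0.2855, 0.1241]
eef_rot: [0.651, 0.276, -0.276, -0.651]
contact_force: [-0.2, -0.8, -0.5]
finger_gap: 0.494
[0.55001118 0.28545365 0.12410663] 46.00964072926739 [-0.21263289 -0.83351417 -0.47981398] [ 0.02024773 -0.15749141  0.02405264] 42.98383976492303
```

View pics/wrist8.png

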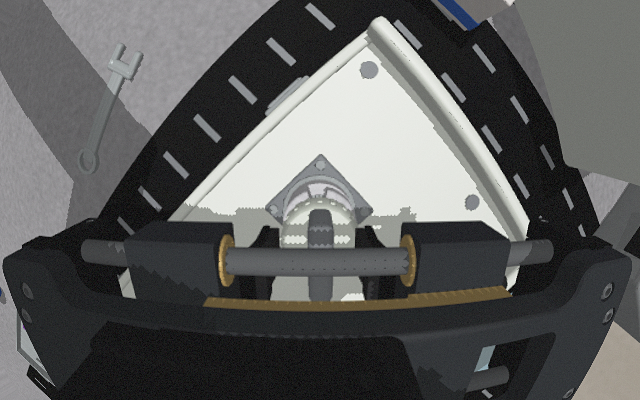

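Released; the cartridge stands in the collar with the wing at (320,235), between open fingers. Next I raise the tool clear and measure.

```bash
python3 -m pendant '[[0,0,-0.01,0,0],[0,0,-0.03,0,0],[0,0,-0.05,0,0],[0,0,-0.05,0,0],[0,-0.03,-0.02,-0.05,0],[0,-0.03,0,-0.05,0],[0,0,0,0,0],[0,0,0,0,0]]'
python3 - <<'E'
from h import *
s,R=tool();print(s['tcp_pos'],yaw(R[:,0]))
for c,f in(('wrist',wcloud),('top',cloud)):
    x=snap(c,c+'9.png');P=f(x)
    for n,ce in(('new',(.551,.286)),('fitted',(.525,.086))):
        w=near(P,ce,.04,.148,.165)
        if len(w)<10: print(c,n,len(w));continue
        u,sv,vt=np.linalg.svd(w[:,:2]-w[:,:2].mean(0));print(c,n,len(w),w.mean(0),np.median(w[:,2]),'yaw',yaw(vt[0]))
        dr=near(P,ce,.04,.117,.128);print('  drumtop',len(dr),np.median(dr,0))
E
```

```text
clock: 20.18
tcp_pos: [0.5801, 0.1732, 0.2846]
eef_rot: [-0.651, -0.276, 0.276, 0.651]
contact_force: [-0.3, -0.2, 0.8]
finger_gap: 0.498
[0.58008298 0.17317614 0.28460372] 45.969293232394726
wrist new 538 [0.55111533 0.28565797 0.15419213] 0.15452421787943832 yaw -43.910622659341065
  drumtop 785 [0.54829617 0.28096657 0.1225567 ]
wrist fitted 378 [0.53281384 0.09819577 0.15398321] 0.15435764754796288 yaw -48.380617864751706
  drumtop 709 [0.53852772 0.10062093 0.12253834]
top new 5
top fitted 120 [0.53339891 0.09247886 0.15320629] 0.15334778585035713 yaw 127.7029048442671
  drumtop 194 [0.52614101 0.08811811 0.12134738]
```

View pics/wrist9.png

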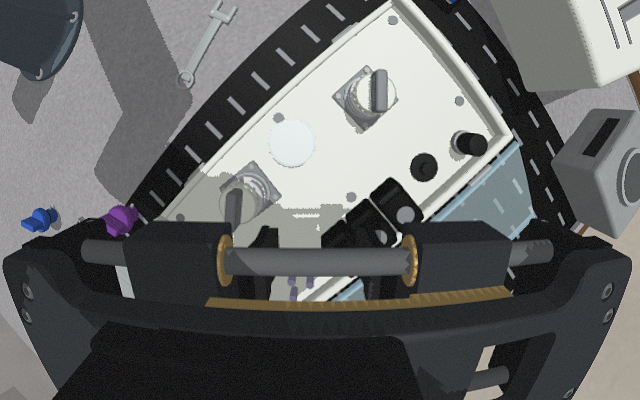

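View pics/top9.png

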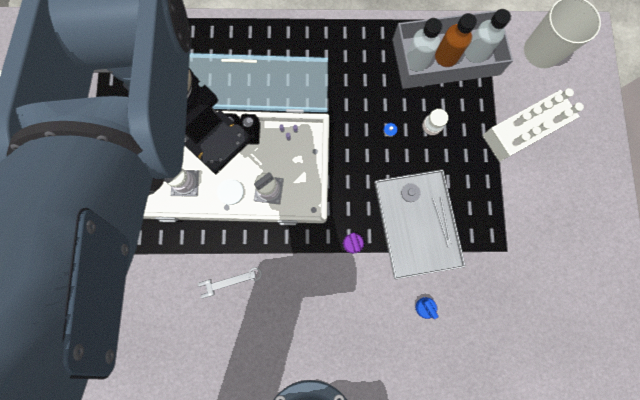

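The new wing's top stands at 0.1545 m, against 0.1544 m for the fitted one. Free on the spring it would be about 0.160 m, so the cartridge is locked home. I'm handing the job in.

```bash
python3 -c "
from station import robot
print(robot.close_job())"
```

```text
the job is handed in; nothing more can be done
None
```

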